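Slide the topping tub into its bay

TASK

Push the lidded steel tub lengthwise through the narrow gap between the two squat posts, all the way into the bay until its leading end sits squarely against the stop bar. Slide it flat along the counter: do not lift or tip it, and leave the other things on the counter where they stand.

Things in the scene. Friction and masses are not known exactly. Their poses are not given: they have to be found in the camera images.
- tub: closed rectangular steel tub with flush lid, a solid block 130 long (its x) x 95 wide (its y) x 52 high, about 0.6 kg (0.5 to 0.8), loose on the counter. Origin at the centre of its underside, z up. It starts outside the bay on the bay's -x side, both ends alike. Its x axis starts within 0.3 rad of the bay's x axis.
- bay: bay fixed to the counter, immovable. Origin on the counter midway between its two posts; x is the direction in which the tub is pushed in, y across the gap, z up. Round steel posts, 32 in diameter, 50 high, stand at x = 0, y = +67.5 and -67.5: a gap of 103. Behind them low side rails (20 high, inner faces 125 apart) run to the stop bar.
- stop (a point): middle of the stop bar's near face, on the counter, at x = 150, y = 0 in the bay's frame. The bar is 30 high, 145 wide. With the tub home its origin is 65 short of this point (bay x = 85) and its trailing end 20 past the post centres.
- bowl: small open steel bowl, rim 100 across, 42 high; origin under its centre. Not part of the job.
- jar: squat glass jar with steel lid, 66 across, 52 high; origin under its centre. Not part of the job.
- mill: turned dark-wood pepper mill, 54 across, 155 high; origin under its centre. Not part of the job.
- shaker: plain aluminium can, 52 across, 95 high; origin under its centre. Not part of the job.
- oil: green glass oil bottle, 60 across, 190 high; origin under its centre. Not part of the job.
- spoon: wooden spoon lying flat, 220 long, about 15 to 25 high; origin under its middle, x along it. Not part of the job.
- cutter: pizza wheel lying flat, about 210 long, 22 high, black handle towards its -x; origin underneath, near the inner end of the handle. Not part of the job.
Things that resemble listed ones, but are neither listed nor needed, are in the scene too. What is shaped like the tub but blue or green is not meant.

How it is judged (in metres and radians):
On the way:
1. the tub passes between the two posts: its middle is within 30 mm of the line between the posts, between them, lengthwise (x of tub in the frame of bay between -0.03 and 0.03 m and y of tub in the frame of bay between -0.012 and 0.012 m and angle between the x axis of tub and the x axis of bay, either way round below 0.3 rad and height (world z) of tub below 0.008 m), for 0.1 s.
At the end, for the whole second after the job is handed in: the tub lies flat and still in the bay, wholly past the posts, its leading end within 6 mm of the stop bar, within 16 mm of the bay's centre line and within 0.08 rad of square (x of tub in the frame of bay between 0.079 and 0.09 m and y of tub in the frame of bay between -0.016 and 0.016 m and angle between the x axis of tub and the x axis of bay, either way round below 0.08 rad and height (world z) of tub below 0.004 m and angle between tub's own z axis and vertical below 0.03 rad and linear speed of tub below 0.01 m/s); the robot touches nothing.
It fails at once if the tub is lifted or tipped (more than 12 mm or 0.15 rad) (height (world z) of tub above 0.012 m or angle between tub's own z axis and vertical above 0.15 rad).
It fails at once if a bystander is shifted more than 20 mm (distance of any of bowl, jar, mill, shaker, oil, spoon, cutter from where it was at the start of the episode above 0.02 m).
It also fails if it takes over 64 s, if anything falls off the work surface, if the arm or the gripper's body presses on something with over 40 N, if the wrist force passes 120 N, or if a joint passes its speed limit or range.

ROBOT

A 6-joint arm with a two-finger parallel gripper is mounted at the origin on the work surface. World frame = base frame: x ahead of the robot, y to its left, z up, the work surface at z = 0. Lengths are in m, angles in degrees, forces in N, time in s.
With the tool pointing down it reaches from about 0.375 to 0.9 m from the base axis. Payload 3.1 kg.
Tool frame: the origin (TCP) lies on the centre line of the jaws, within the pads' length; the fingertips stand 8 mm ahead of it and the grasp point (between the pads) lies 11 mm behind it (bot.tip_extent is the distance from the TCP to the fingertips, in m); z points along the fingers, y is the line along which they close (so a half turn about z gives the same grasp; the last joint's range is limited). The gripper opens to 87 mm and grips with 3 to 60 N. Pads are 19 mm wide; open, the fingers measure 117 mm over their backs; the gripper's body (75 mm by 190 mm) begins 51 mm behind the grasp point.
Start: joints at [-76.003, 30.224, 82.088, -0, 67.689, -10.227], TCP at [0.256, -0.57, 0.231] pointing down, gripper open.
Joint ranges: [-176.69, 176.69], [-43.24, 126.21], [12.49, 139.97], [-82, 262], [0, 151.66], [-163.58, 163.58]. Speed limits (degrees/s): [159.86, 159.86, 180, 180, 180, 180].

INTERFACE

Orientations are given as a 3x3 rotation matrix whose columns are the frame's x, y, z axes.
In Python, from rig import bot, vision, workorder gives the robot as it stands.
- The arm moves only by the shell command python3 -m handwheel 'ROWS'. ROWS is JSON, a list of rows, each an object with "delta_rot": the turn, a rotation vector about the tool's x, y, z in rad, a list of three; "xyz": the shift along the tool's x, y, z in mm, a list of three; "hand": the closure, from -1 (fully open) to 1 (shut). A call has exactly 5 rows; each row is the pose to reach, as a shift and turn from the pose commanded when the call began, along the tool's axes at that moment; what a row does not reach only later rows make up. A row lasts 1/8 s, in which the tool goes at most 62.5 mm and 10.7 degrees, less where a joint would pass 70% of its speed; a pose out of reach is approached as far as the arm can. A call with a gripper value outside its range is refused whole. The fingers move at their own pace and stop on an object; the grip force is fixed at half the most. Time passes only in rows, so rows that repeat a pose let the fingers close, or fill a call up. It gives the time, the measured TCP pose, the force, the opening and the grip force at its end, in the units of the state.
- bot.read_state(): the state, without advancing time (a new reading comes with each control period).
- vision.capture(name): name is "side" or "top"; returns the picture (480x640x3 uint8, red, green, blue); there is no depth.
- vision.camera_model(name): a dict with "camera_matrix" (3x3 intrinsics, pixels), "dist_coeffs" ([k1, k2, p1, p2, k3] as OpenCV has them; the pictures are not rectified), "camera_from_world" (4x4, takes a point from world to camera coordinates). Camera axes: x right, y up, looking along -z (the intrinsics and any distortion apply to the point x, -y, -z); pixel columns grow to the right and rows downward; lengths in m; the calibration is good to about 2 mm. A picture is of the moment at which its call begins. camera_model takes no time and is no camera call.
- workorder.hand_in(): hands the job in; it is judged then, once.
The state is a dict: "time_s": time; "joint_positions": joint angles; "qvel": joint speeds; "tau": joint torques, N m; "position": TCP position; "tcp_rot": TCP orientation; "force": force on the tool from outside, world axes, zero at the start; "moment": the same for the moment, N m; "opening": opening from 0.0 (shut) to 1.0 (fully open); "grasp_force": force on a finger pad.
Only numpy, scipy, OpenCV 4.12 (cv2) and the standard library are available. Lean on these libraries where they do the work, as an engineer would, in place of code of your own. Each camera call takes 0.05 s, during which the arm holds its last target. There are 200 camera calls.

## Working session

There is one attempt and no reset: what is moved stays moved. The work goes in short steps, Python scripts to look and compute and a shell command to move; the robot and the scene stay as the last step left them, time stands still between calls to the robot, and variables do not carry over. Pictures are saved under pics/ and viewed, at most 10 in all, crops included, and the job is handed in when it is done.

```bash
mkdir -p pics; ls
cat > h.py <<'E'
import numpy as np, cv2
from rig import bot, vision, workorder
def cast(name,uv,z):
    m=vision.camera_model(name);K=np.array(m["camera_matrix"]);D=np.array(m["dist_coeffs"]);T=np.array(m["camera_from_world"])
    p=cv2.undistortPoints(np.array(uv,float).reshape(-1,1,2),K,D).reshape(-1,2)
    d=np.c_[p[:,0],-p[:,1],-np.ones(len(p))]@T[:3,:3]
    c=-T[:3,:3].T@T[:3,3]
    return c+d*((z-c[2])/d[:,2])[:,None]
def proj(name,P):
    m=vision.camera_model(name);K=np.array(m["camera_matrix"]);D=np.array(m["dist_coeffs"]);T=np.array(m["camera_from_world"])
    c=np.asarray(P,float).reshape(-1,3)@T[:3,:3].T+T[:3,3]
    return cv2.projectPoints(c*[1,-1,-1],np.zeros(3),np.zeros(3),K,D)[0].reshape(-1,2)
def snap(name,f):
    im=vision.capture(name); cv2.imwrite(f"pics/{f}.png",im[:,:,::-1]); return im
E
python3 - <<'E'
from h import *
snap("top","top0");snap("side","side0")
for n in("top","side"):
    T=np.array(vision.camera_model(n)["camera_from_world"]);print(n,-T[:3,:3].T@T[:3,3],T[2,:3])
print(bot.read_state())
E
```

```text
pics
top [0.40535697 0.02931622 0.892431  ] [-0.14235475  0.00784641  0.9897846 ]
side [0.1298798  0.79635156 0.68623825] [-0.39471201  0.69193358  0.60450836]
{'time_s': 0.1, 'joint_positions': array([-7.60035954e+01,  3.02747935e+01,  8.21482163e+01, -6.85594708e-04,
        6.76886200e+01, -1.02262061e+01]), 'qvel': array([ 0.12917613, -0.11506906, -0.22939456, -0.01097442,  0.02589805,
       -0.02084834]), 'tau': array([-8.35142437e-04, -4.40985775e+01, -1.77150249e+01,  6.34745951e-02,
        5.33614482e-02, -4.00755243e-05]), 'position': array([ 0.25630593, -0.56933414,  0.22966169]), 'tcp_rot': array([[ 9.11956490e-01,  4.10286642e-01, -4.81960429e-04],
       [ 4.10286788e-01, -9.11954597e-01,  1.88778429e-03],
       [ 3.35006647e-04, -1.91931913e-03, -9.99998102e-01]]), 'force': array([ 0.18632717,  0.66702486, -0.3801191 ]), 'moment': array([0.04694145, 0.01329892, 0.00493055]), 'grasp_force': 0.0, 'opening': 1.003118170780324}
```

View pics/top0.png

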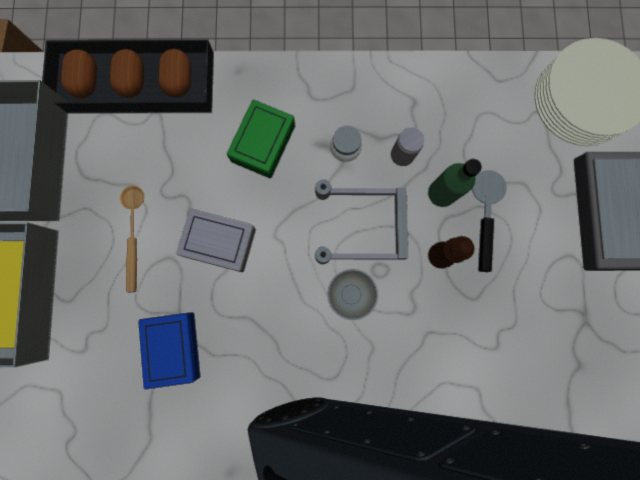

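View pics/side0.png

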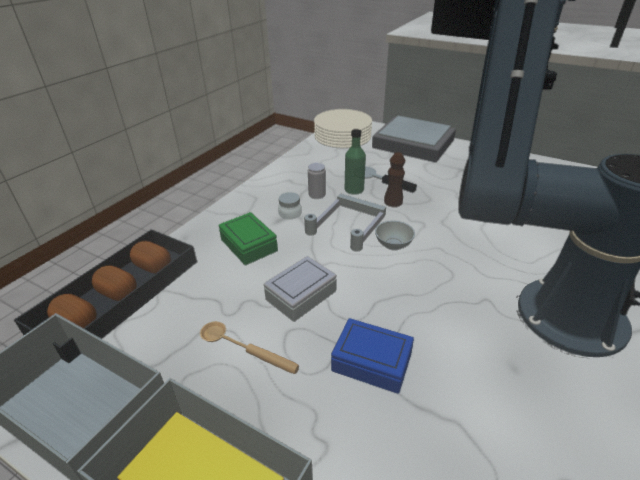

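The top view shows the grey tub at about (216,239). The bay posts are at about (323,188) and (323,255), and the stop bar at about (402,224). The bowl (352,294) and jar (347,142) stand near the posts, and the spoon (131,240) lies behind the tub. I'll measure next.

Run:
```python
from h import *
im=cv2.imread("pics/top0.png")
c=cv2.resize(im[165:285,165:425],None,fx=3,fy=3,interpolation=cv2.INTER_CUBIC);cv2.imwrite("pics/crop0.png",c)
hsv=cv2.cvtColor(im,cv2.COLOR_BGR2HSV)
for p in [(216,239),(190,215),(323,184),(323,188),(402,210),(360,190),(270,239),(212,268)]: print(p,im[p[1],p[0]])
print(cast("top",[(216,239),(323,187),(323,255),(402,224)],0.05).round(3))
```

```text
(216, 239) [130 118 114]
(190, 215) [125 113 111]
(323, 184) [54 51 47]
(323, 188) [41 37 34]
(402, 210) [113 109 101]
(360, 190) [127 115 112]
(270, 239) [156 155 155]
(212, 268) [145 145 144]
[[ 0.523  0.221  0.05 ]
 [ 0.626  0.012  0.05 ]
 [ 0.491  0.013  0.05 ]
 [ 0.551 -0.142  0.05 ]]
```

View pics/crop0.png

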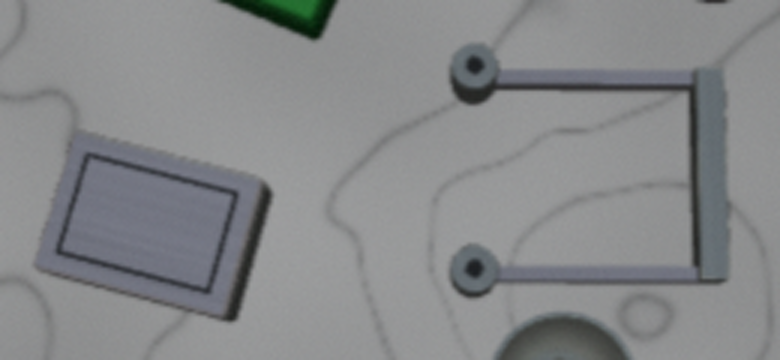

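```bash
cat >> h.py <<'E'
def wrap(a): return (a+np.pi/2)%np.pi-np.pi/2
def tub(im,box,z=0.052):
    # dark ring drawn on lid: minAreaRect, corners cast on lid plane
    x0,y0,x1,y1=box; g=cv2.cvtColor(im[y0:y1,x0:x1],cv2.COLOR_RGB2GRAY)
    g=cv2.resize(g,None,fx=4,fy=4,interpolation=cv2.INTER_CUBIC)
    bh=cv2.morphologyEx(g,cv2.MORPH_BLACKHAT,np.ones((15,15)))
    _,b=cv2.threshold(bh,25,255,cv2.THRESH_BINARY)
    cs,_=cv2.findContours(b,cv2.RETR_EXTERNAL,cv2.CHAIN_APPROX_NONE)
    best=[]
    for c in cs:
        q=cv2.boxPoints(cv2.minAreaRect(c))
        uv=(q+0.5)/4-0.5+[x0,y0]; P=cast("top",uv,z)[:,:2]
        s=sorted([np.linalg.norm(P[0]-P[1]),np.linalg.norm(P[1]-P[2])])
        if 0.05<s[0]<0.1 and 0.08<s[1]<0.135: best.append((P,s))
    out=[]
    for P,s in best:
        e=P[1]-P[0] if np.linalg.norm(P[1]-P[0])>np.linalg.norm(P[2]-P[1]) else P[2]-P[1]
        out.append((P.mean(0),np.arctan2(e[1],e[0]),s))
    return out
E
python3 - <<'E'
from h import *
im=cv2.imread("pics/top0.png")[:,:,::-1]
posts=cast("top",[(165+475/3-.33,165+65/3-.33),(165+475/3-.33,165+268/3-.33)],0.05)[:,:2]
o=posts.mean(0);y=posts[0]-posts[1];print(posts,np.linalg.norm(y));y/=np.linalg.norm(y);x=np.array([y[1],-y[0]])
print("bay",o,"x",x,np.degrees(np.arctan2(x[1],x[0])))
# stop bar near top edge, crop rows 71..278
s=cast("top",[(165+693/3,165+80/3),(165+696/3,165+270/3)],0.03)[:,:2]; print("stop",[(x@(p-o),y@(p-o)) for p in s])
for c,a,s in tub(im,(165,195,265,285)): print("tub",c,np.degrees(a),s,"bay",x@(c-o),y@(c-o),np.degrees(wrap(a-np.arctan2(x[1],x[0]))))
R=bot.read_state();M=R["tcp_rot"];p=R["position"]
for w in [(0.42,-0.05,.23),(0.42,0.215,0.12)]: print(((np.array(w)-p)@M*1000).round())
for n,u in dict(bowl=(352,294),jar=(347,142),shaker=(409,148),oil=(450,190),mill=(445,250),spoon=(131,240),spoonb=(131,290)).items(): print(n,cast("top",[u],0.04)[0,:2].round(3))
E
```

```text
[[0.62719838 0.01211558]
 [0.49259701 0.0133834 ]] 0.13460734082365802
bay [0.55989769 0.01274949] x [-0.00941865 -0.99995564] -90.53965712622517
stop [(np.float64(0.14831122889686), np.float64(0.06200957396740327)), (np.float64(0.14721662044645933), np.float64(-0.0668866835366814))]
tub [0.52357994 0.22545807] -105.15968916378226 [np.float64(0.07048060092532207), np.float64(0.10757240978323382)] bay -0.2123570811527705 -0.038319567855253325 -14.62003203755709
[ 362. -406.    1.]
[ 471. -648.  111.]
bowl [ 0.415 -0.042]
jar [ 0.722 -0.038]
shaker [ 0.709 -0.164]
oil [ 0.621 -0.243]
mill [ 0.5   -0.227]
spoon [0.524 0.39 ]
spoonb [0.426 0.385]
```

```bash
python3 -m handwheel '[{"xyz":[41,-46,0],"delta_rot":[0,0,0.1],"hand":-1},{"xyz":[82,-92,0],"delta_rot":[0,0,0.2],"hand":-1},{"xyz":[123,-138,0],"delta_rot":[0,0,0.3],"hand":-1},{"xyz":[164,-184,0],"delta_rot":[0,0,0.42],"hand":-1},{"xyz":[205,-230,0],"delta_rot":[0,0,0.42],"hand":-1}]'
cat >> h.py <<'E'
def to(w,ang):
    "shift mm in tool axes and turn about tool z to reach world w with tool x at ang deg"
    s=bot.read_state();M=s["tcp_rot"];a=np.degrees(np.arctan2(M[1,0],M[0,0]))
    print(s["time_s"],s["position"].round(4),"ang",a.round(2),"tilt",M[:,2].round(4),"j",s["joint_positions"].round(0),"F",s["force"].round(1),"->",((np.array(w)-s["position"])@M*1000).round(1),"rz",round(float(-np.radians(ang-a)),3))
E
python3 -c "
from h import *
to((.42,-.0,.23),-.3)
to((.42,.215,.12),-.3)"
```

```text
time_s: 0.72
position: [0.3493, -0.2741, 0.2304]
tcp_rot: [[1.0, 0.001, 0.0], [0.001, -1.0, 0.0], [0.0, -0.0, -1.0]]
force: [1.1, 0.4, 0.2]
opening: 1.0
grasp_force: 0.0
0.725 [ 0.3493 -0.2741  0.2304] ang 0.07 tilt [ 2.e-04  3.e-04 -1.e+00] j [-53.  16. 107.   0.  57.  37.] F [1.1 0.4 0.2] -> [  71.1 -274.     0.5] rz 0.007
0.725 [ 0.3493 -0.2741  0.2304] ang 0.07 tilt [ 2.e-04  3.e-04 -1.e+00] j [-53.  16. 107.   0.  57.  37.] F [1.1 0.4 0.2] -> [  71.3 -489.   110.6] rz 0.007
```

```bash
python3 -m handwheel '[{"xyz":[25,-56,0],"delta_rot":[0,0,0],"hand":-1},{"xyz":[45,-114,0],"delta_rot":[0,0,0],"hand":-1},{"xyz":[60,-174,0],"delta_rot":[0,0,0],"hand":-1},{"xyz":[70,-234,0],"delta_rot":[0,0,0],"hand":-1},{"xyz":[70,-290,0],"delta_rot":[0,0,0],"hand":-1}]'
python3 -m handwheel '[{"xyz":[0,-60,0],"delta_rot":[0,0,0],"hand":-1},{"xyz":[0,-120,10],"delta_rot":[0,0,0],"hand":-1},{"xyz":[0,-170,50],"delta_rot":[0,0,0],"hand":-1},{"xyz":[0,-200,100],"delta_rot":[0,0,0],"hand":-1},{"xyz":[0,-200,130],"delta_rot":[0,0,0],"hand":-1}]'
python3 -c "
from h import *
to((.42,.22,.025),-.3)"
```

```text
time_s: 1.35
position: [0.4187, 0.0161, 0.2305]
tcp_rot: [[1.0, 0.003, 0.001], [0.003, -1.0, 0.0], [0.001, 0.0, -1.0]]
force: [1.7, -0.3, -0.2]
opening: 0.999
grasp_force: 0.0
time_s: 1.98
position: [0.4164, 0.216, 0.0984]
tcp_rot: [[1.0, 0.007, -0.002], [0.007, -1.0, -0.0], [-0.002, 0.0, -1.0]]
force: [0.7, -0.4, -0.3]
opening: 1.0
grasp_force: 0.0
1.975 [0.4164 0.216  0.0984] ang 0.39 tilt [-2.1e-03 -3.0e-04 -1.0e+00] j [ 14.  31. 111.   0.  38. 103.] F [ 0.7 -0.4 -0.3] -> [ 3.8 -4.  73.4] rz 0.012
```

```bash
python3 -m handwheel '[{"xyz":[0,-8,30],"delta_rot":[0,0,0.012],"hand":-1},{"xyz":[0,-8,60],"delta_rot":[0,0,0.012],"hand":-1},{"xyz":[0,-8,74],"delta_rot":[0,0,0.012],"hand":-1},{"xyz":[12,-8,74],"delta_rot":[0,0,0.012],"hand":-1},{"xyz":[22,-8,74],"delta_rot":[0,0,0.012],"hand":-1}]'
python3 -m handwheel '[{"xyz":[8,0,0],"delta_rot":[0,0,0],"hand":-1},{"xyz":[16,0,0],"delta_rot":[0,0,0],"hand":-1},{"xyz":[24,0,0],"delta_rot":[0,0,0],"hand":-1},{"xyz":[32,0,0],"delta_rot":[0,0,0],"hand":-1},{"xyz":[40,0,0],"delta_rot":[0,0,0],"hand":-1}]'
python3 - <<'E'
from h import *
to((.5,.225,.025),-.3)
im=snap("top","t1");print(tub(im,(160,180,280,290)))
E
```

```text
time_s: 2.6
position: [0.4418, 0.2224, 0.0274]
tcp_rot: [[1.0, -0.009, 0.003], [-0.009, -1.0, 0.001], [0.003, -0.001, -1.0]]
force: [0.4, -0.0, 0.0]
opening: 1.004
grasp_force: 0.0
time_s: 3.22
position: [0.4788, 0.2214, 0.0266]
tcp_rot: [[1.0, -0.009, -0.002], [-0.009, -1.0, -0.001], [-0.002, 0.001, -1.0]]
force: [-3.8, -1.8, 1.9]
opening: 1.001
grasp_force: 1.8
3.225 [0.4788 0.2214 0.0266] ang -0.54 tilt [-2.5e-03 -7.0e-04 -1.0e+00] j [ 13.  42. 104.  -0.  34. 103.] F [-3.8 -1.8  1.9] -> [21.1 -3.8  1.5] rz -0.004
[]
```

View pics/t1.png

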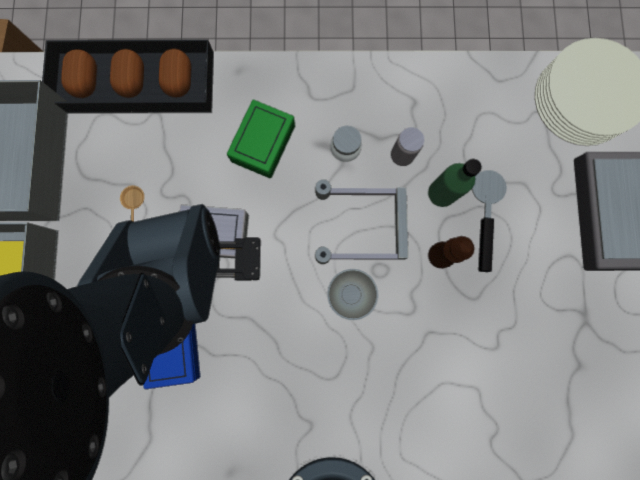

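The arm hides most of the tub, but its visible far edge (about 180–248, row 208) is now almost parallel to the bay axis. I'll push on, then back off and measure.

```bash
python3 -m handwheel '[{"xyz":[6,0,1],"delta_rot":[0,0,-0.004],"hand":-1},{"xyz":[12,0,1],"delta_rot":[0,0,-0.004],"hand":-1},{"xyz":[18,0,1],"delta_rot":[0,0,-0.004],"hand":-1},{"xyz":[20,0,1],"delta_rot":[0,0,-0.004],"hand":-1},{"xyz":[20,0,1],"delta_rot":[0,0,-0.004],"hand":-1}]'
python3 -m handwheel '[{"xyz":[-15,0,0],"delta_rot":[0,0,0],"hand":-1},{"xyz":[-40,0,-20],"delta_rot":[0,0,0],"hand":-1},{"xyz":[-50,30,-80],"delta_rot":[0,0,0],"hand":-1},{"xyz":[-50,90,-120],"delta_rot":[0,0,0],"hand":-1},{"xyz":[-50,150,-120],"delta_rot":[0,0,0],"hand":-1}]'
python3 - <<'E'
from h import *
im=snap("top","t2");print(tub(im,(160,180,280,290)))
cv2.imwrite("pics/t2c.png",cv2.resize(im[165:285,165:425,::-1],None,fx=3,fy=3))
E
```

```text
time_s: 3.9
position: [0.4998, 0.2219, 0.0255]
tcp_rot: [[1.0, -0.005, 0.0], [-0.005, -1.0, 0.0], [0.0, -0.0, -1.0]]
force: [-2.9, 0.7, 1.0]
opening: 0.999
grasp_force: 2.3
time_s: 4.53
position: [0.4515, 0.0807, 0.1472]
tcp_rot: [[1.0, -0.002, 0.01], [-0.002, -1.0, -0.001], [0.01, 0.001, -1.0]]
force: [1.0, -1.1, -1.1]
opening: 1.002
grasp_force: 0.0
[(array([0.55864686, 0.23743842]), np.float64(-1.5933458216062772), [np.float64(0.07084944296997289), np.float64(0.107264774867431)])]
```

View pics/t2c.png

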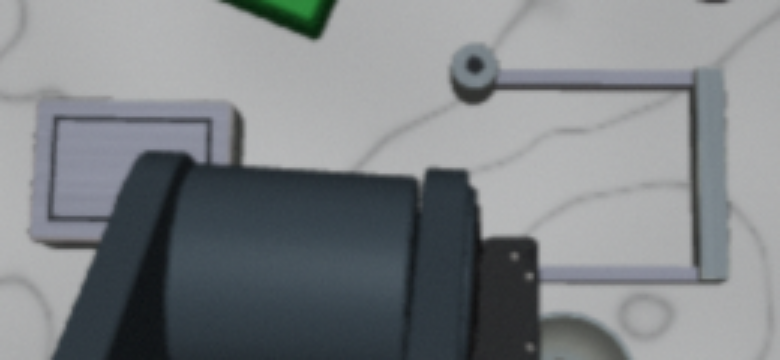

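The tub is now nearly square and centred: centre (0.559, 0.237), yaw -91.3°. I'll move the tool behind it.

```bash
python3 -m handwheel '[{"xyz":[20,-52,0],"delta_rot":[0,0,-0.18],"hand":-0.5},{"xyz":[40,-104,0],"delta_rot":[0,0,-0.36],"hand":-0.1},{"xyz":[60,-156,0],"delta_rot":[0,0,-0.54],"hand":-0.1},{"xyz":[80,-208,0],"delta_rot":[0,0,-0.72],"hand":-0.1},{"xyz":[107,-256,0],"delta_rot":[0,0,-0.9],"hand":-0.1}]'
python3 - <<'E'
from h import *
to((.559,.335,.147),89.7)
E
```

```text
time_s: 5.2
position: [0.5575, 0.3393, 0.1444]
tcp_rot: [[0.62, 0.784, 0.002], [0.784, -0.62, 0.001], [0.002, 0.001, -1.0]]
force: [0.6, 0.3, 1.1]
opening: 0.578
grasp_force: 0.0
5.2 [0.5575 0.3393 0.1444] ang 51.65 tilt [ 1.7e-03  7.0e-04 -1.0e+00] j [22. 38. 82. -0. 60. 60.] F [0.6 0.3 1.1] -> [-2.4  3.9 -2.6] rz -0.664
```

```bash
python3 -m handwheel '[{"xyz":[-1,2,0],"delta_rot":[0,0,-0.18],"hand":-0.1},{"xyz":[-2,4,0],"delta_rot":[0,0,-0.36],"hand":-0.1},{"xyz":[-2,4,20],"delta_rot":[0,0,-0.54],"hand":-0.1},{"xyz":[-2,4,40],"delta_rot":[0,0,-0.664],"hand":-0.1},{"xyz":[-2,4,50],"delta_rot":[0,0,-0.664],"hand":-0.1}]'
python3 - <<'E'
from h import *
to((.559,.332,.026),89.7)
im=snap("top","t3");print(tub(im,(160,180,280,290)))
E
```

```text
time_s: 5.82
position: [0.5585, 0.3329, 0.0932]
tcp_rot: [[0.014, 1.0, -0.0], [1.0, -0.014, -0.0], [-0.0, -0.0, -1.0]]
force: [-0.1, 0.3, -0.2]
opening: 0.551
grasp_force: 0.0
5.825 [0.5585 0.3329 0.0932] ang 89.22 tilt [-4.e-04 -1.e-04 -1.e+00] j [21. 42. 84.  0. 54. 22.] F [-0.1  0.3 -0.2] -> [-0.9  0.5 67.2] rz -0.008
[(array([0.55876768, 0.23740963]), np.float64(-1.593345775860308), [np.float64(0.07057510211012431), np.float64(0.10715772861726218)])]
```

```bash
python3 -m handwheel '[{"xyz":[0,0,40],"delta_rot":[0,0,-0.008],"hand":-0.1},{"xyz":[0,0,67],"delta_rot":[0,0,-0.008],"hand":-0.1},{"xyz":[-8,0,67],"delta_rot":[0,0,-0.008],"hand":-0.1},{"xyz":[-15,0,67],"delta_rot":[0,0,-0.008],"hand":-0.1},{"xyz":[-20,0,67],"delta_rot":[0,0,-0.008],"hand":-0.1}]'
python3 -m handwheel '[{"xyz":[-8,0,0],"delta_rot":[0,0,0],"hand":-0.1},{"xyz":[-16,0.5,0],"delta_rot":[0,0,0],"hand":-0.1},{"xyz":[-24,0.5,0],"delta_rot":[0,0,0],"hand":-0.1},{"xyz":[-32,1,0],"delta_rot":[0,0,0],"hand":-0.1},{"xyz":[-40,1,0],"delta_rot":[0,0,0],"hand":-0.1}]'
python3 - <<'E'
from h import *
to((.559,.002,.026),89.7)
im=snap("top","t4");print(tub(im,(160,180,310,290)))
E
```

```text
time_s: 6.5
position: [0.56, 0.3129, 0.0291]
tcp_rot: [[0.006, 1.0, 0.003], [1.0, -0.006, 0.002], [0.002, 0.003, -1.0]]
force: [-0.4, 2.5, -0.1]
opening: 0.55
grasp_force: 1.8
time_s: 7.12
position: [0.5612, 0.2738, 0.0291]
tcp_rot: [[0.005, 1.0, 0.004], [1.0, -0.005, 0.003], [0.003, 0.004, -1.0]]
force: [-0.7, 6.4, 2.8]
opening: 0.547
grasp_force: 2.8
7.125 [0.5612 0.2738 0.0291] ang 89.74 tilt [ 0.0042  0.0027 -1.    ] j [16. 46. 90.  0. 44. 16.] F [-0.7  6.4  2.8] -> [-271.8   -1.     2.3] rz 0.001
[(array([0.56054063, 0.19720299]), np.float64(-1.5773911107144665), [np.float64(0.06990572316375804), np.float64(0.10641979568071222)])]
```

View pics/t4.png

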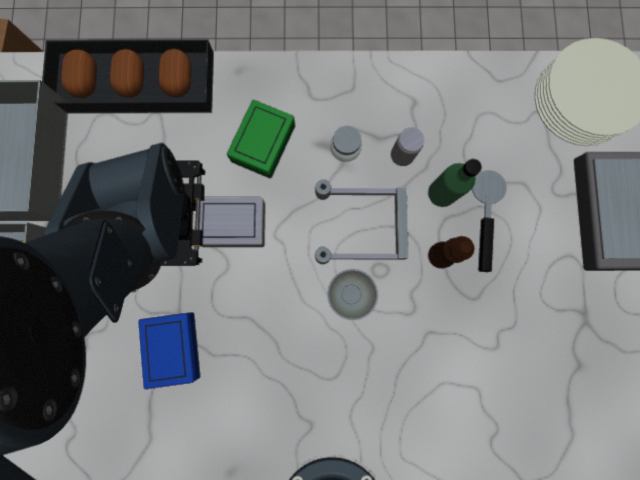

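The tub is flush on both fingers at pixel (232,221), square and on the gap's centre line. I'll keep pushing.

```bash
python3 -m handwheel '[{"xyz":[-10,0,1],"delta_rot":[0,0,0],"hand":-0.1},{"xyz":[-20,0,1],"delta_rot":[0,0,0],"hand":-0.1},{"xyz":[-30,0,1],"delta_rot":[0,0,0],"hand":-0.1},{"xyz":[-40,0,1],"delta_rot":[0,0,0],"hand":-0.1},{"xyz":[-50,0,1],"delta_rot":[0,0,0],"hand":-0.1}]'
python3 -m handwheel '[{"xyz":[-10,0,0],"delta_rot":[0,0,0],"hand":-0.1},{"xyz":[-20,0,0],"delta_rot":[0,0,0],"hand":-0.1},{"xyz":[-30,0,0],"delta_rot":[0,0,0],"hand":-0.1},{"xyz":[-40,0,0],"delta_rot":[0,0,0],"hand":-0.1},{"xyz":[-50,0,0],"delta_rot":[0,0,0],"hand":-0.1}]'
python3 - <<'E'
from h import *
to((.559,.002,.026),89.7)
im=snap("top","t5");print(tub(im,(200,180,350,290)))
E
```

```text
time_s: 7.8
position: [0.5613, 0.224, 0.0282]
tcp_rot: [[0.004, 1.0, 0.005], [1.0, -0.004, 0.003], [0.003, 0.005, -1.0]]
force: [0.1, 7.3, 4.8]
opening: 0.549
grasp_force: 3.5
time_s: 8.43
position: [0.5609, 0.1738, 0.0282]
tcp_rot: [[0.005, 1.0, 0.004], [1.0, -0.005, 0.002], [0.002, 0.004, -1.0]]
force: [0.1, 8.1, 7.1]
opening: 0.552
grasp_force: 3.7
8.425 [0.5609 0.1738 0.0282] ang 89.74 tilt [ 0.0045  0.0022 -1.    ] j [ 6. 44. 96.  0. 40.  6.] F [0.1 8.1 7.1] -> [-171.8   -1.2    1.8] rz 0.001
[(array([0.56011484, 0.09576196]), np.float64(-1.5772041887432298), [np.float64(0.07040714230577556), np.float64(0.10257082171822757)])]
```

```bash
python3 -m handwheel '[{"xyz":[-8,0,1],"delta_rot":[0,0,0],"hand":-0.1},{"xyz":[-16,0,1],"delta_rot":[0,0,0],"hand":-0.1},{"xyz":[-24,0,1],"delta_rot":[0,0,0],"hand":-0.1},{"xyz":[-32,0,1],"delta_rot":[0,0,0],"hand":-0.1},{"xyz":[-40,0,1],"delta_rot":[0,0,0],"hand":-0.1}]'
python3 - <<'E'
from h import *
to((.559,.002,.026),89.7)
im=snap("top","t6");print(tub(im,(220,180,395,275)))
cv2.imwrite("pics/t6c.png",cv2.resize(im[165:285,165:425,::-1],None,fx=3,fy=3))
E
```

```text
time_s: 9.1
position: [0.5601, 0.1337, 0.0267]
tcp_rot: [[0.004, 1.0, 0.003], [1.0, -0.004, 0.002], [0.002, 0.003, -1.0]]
force: [0.1, 6.7, 5.8]
opening: 0.553
grasp_force: 3.6
9.1 [0.5601 0.1337 0.0267] ang 89.75 tilt [ 0.0028  0.0016 -1.    ] j [ 2. 44. 97.  0. 39.  2.] F [0.1 6.7 5.8] -> [-131.7   -0.5    0.5] rz 0.001
[(array([0.55957689, 0.05232976]), np.float64(-1.577128789425223), [np.float64(0.06995893812130342), np.float64(0.09574213380523433)])]
```

View pics/t6c.png

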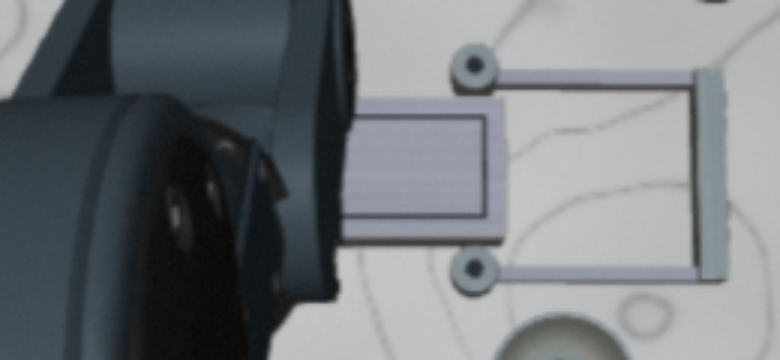

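The tub's nose is between the posts, centred with clearance on both sides (crop columns about 475–505, rows 98–240). I'll continue.

```bash
python3 -m handwheel '[{"xyz":[-10,0,0],"delta_rot":[0,0,0],"hand":-0.1},{"xyz":[-20,0,0],"delta_rot":[0,0,0],"hand":-0.1},{"xyz":[-30,0,0],"delta_rot":[0,0,0],"hand":-0.1},{"xyz":[-40,0,0],"delta_rot":[0,0,0],"hand":-0.1},{"xyz":[-50,0,0],"delta_rot":[0,0,0],"hand":-0.1}]'
python3 -m handwheel '[{"xyz":[-10,0,0],"delta_rot":[0,0,0],"hand":-0.1},{"xyz":[-20,0,0],"delta_rot":[0,0,0],"hand":-0.1},{"xyz":[-30,0,0],"delta_rot":[0,0,0],"hand":-0.1},{"xyz":[-40,0,0],"delta_rot":[0,0,0],"hand":-0.1},{"xyz":[-50,0,0],"delta_rot":[0,0,0],"hand":-0.1}]'
python3 - <<'E'
from h import *
to((.5595,.004,.026),89.7)
E
```

```text
time_s: 9.78
position: [0.5593, 0.0835, 0.0263]
tcp_rot: [[0.004, 1.0, 0.001], [1.0, -0.004, 0.001], [0.001, 0.001, -1.0]]
force: [0.3, 8.0, 6.3]
opening: 0.546
grasp_force: 3.7
time_s: 10.4
position: [0.5586, 0.0336, 0.0262]
tcp_rot: [[0.004, 1.0, 0.0], [1.0, -0.004, 0.001], [0.001, 0.0, -1.0]]
force: [0.2, 6.5, 6.1]
opening: 0.548
grasp_force: 3.7
10.4 [0.5586 0.0336 0.0262] ang 89.76 tilt [ 2.0e-04  1.2e-03 -1.0e+00] j [ -8.  43. 100.   0.  37.  -8.] F [0.2 6.5 6.1] -> [-29.6   1.    0.2] rz 0.001
```

```bash
python3 -m handwheel '[{"xyz":[-5,0,0],"delta_rot":[0,0,0],"hand":-0.1},{"xyz":[-11,0,0],"delta_rot":[0,0,0],"hand":-0.1},{"xyz":[-17,0,0],"delta_rot":[0,0,0],"hand":-0.1},{"xyz":[-22,0,0],"delta_rot":[0,0,0],"hand":-0.1},{"xyz":[-25,0,0],"delta_rot":[0,0,0],"hand":-0.1}]'
python3 -m handwheel '[{"xyz":[-1,0,0],"delta_rot":[0,0,0],"hand":-0.1},{"xyz":[-2,0,0],"delta_rot":[0,0,0],"hand":-0.1},{"xyz":[-3,0,0],"delta_rot":[0,0,0],"hand":-0.1},{"xyz":[-4,0,0],"delta_rot":[0,0,0],"hand":-0.1},{"xyz":[-4,0,0],"delta_rot":[0,0,0],"hand":-0.1}]'
```

```text
time_s: 11.02
position: [0.5582, 0.0086, 0.0261]
tcp_rot: [[0.004, 1.0, -0.001], [1.0, -0.004, 0.001], [0.001, -0.001, -1.0]]
force: [-0.2, 7.6, 5.5]
opening: 0.55
grasp_force: 3.6
time_s: 11.65
position: [0.5582, 0.0048, 0.0261]
tcp_rot: [[0.004, 1.0, -0.001], [1.0, -0.004, 0.001], [0.001, -0.001, -1.0]]
force: [0.1, 5.7, 5.0]
opening: 0.55
grasp_force: 3.3
```

No contact with the stop yet; creeping on.

```bash
python3 -m handwheel '[{"xyz":[-1,0,0],"delta_rot":[0,0,0],"hand":-0.1},{"xyz":[-2,0,0],"delta_rot":[0,0,0],"hand":-0.1},{"xyz":[-2.5,0,0],"delta_rot":[0,0,0],"hand":-0.1},{"xyz":[-3,0,0],"delta_rot":[0,0,0],"hand":-0.1},{"xyz":[-3,0,0],"delta_rot":[0,0,0],"hand":-0.1}]'
python3 - <<'E'
from h import *
im=snap("top","t7")
cv2.imwrite("pics/t7c.png",cv2.resize(im[165:285,165:425,::-1],None,fx=3,fy=3))
E
```

```text
time_s: 12.28
position: [0.5583, 0.0045, 0.0261]
tcp_rot: [[0.006, 1.0, -0.0], [1.0, -0.006, 0.005], [0.005, -0.0, -1.0]]
force: [2.8, 16.6, 6.4]
opening: 0.549
grasp_force: 8.5
```

View pics/t7c.png

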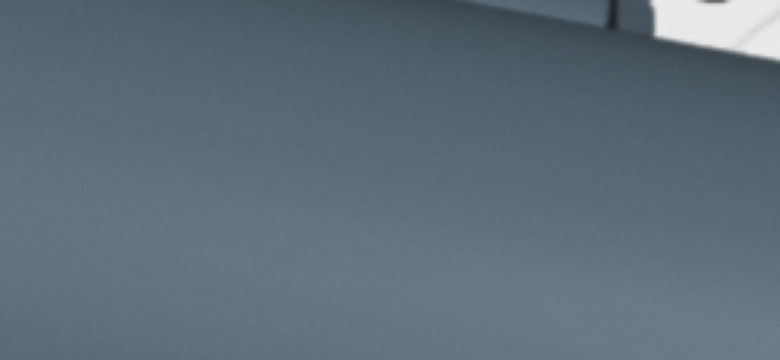

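The arm hides the tub in this view, but the tool stopped moving and the force rose from 6 to 17 N, so the tub is against the stop. I'll back off, rise and check.

```bash
python3 -m handwheel '[{"xyz":[10,0,0],"delta_rot":[0,0,0],"hand":-0.1},{"xyz":[35,0,0],"delta_rot":[0,0,0],"hand":-0.1},{"xyz":[60,0,-40],"delta_rot":[0,0,0],"hand":-0.1},{"xyz":[100,0,-90],"delta_rot":[0,0,0],"hand":-0.1},{"xyz":[150,0,-120],"delta_rot":[0,0,0],"hand":-0.1}]'
python3 -m handwheel '[{"xyz":[50,0,0],"delta_rot":[0,0,0],"hand":-0.1},{"xyz":[100,0,0],"delta_rot":[0,0,0],"hand":-0.1},{"xyz":[150,0,0],"delta_rot":[0,0,0],"hand":-0.1},{"xyz":[150,0,0],"delta_rot":[0,0,0],"hand":-0.1},{"xyz":[150,0,0],"delta_rot":[0,0,0],"hand":-0.1}]'
python3 - <<'E'
from h import *
im=snap("top","t8")
o=np.array([.5599,.01275])
for c,a,s in tub(im,(300,185,410,265)): print(c,np.degrees(a),s,o[1]-c[1])
cv2.imwrite("pics/t8c.png",cv2.resize(im[165:285,285:425,::-1],None,fx=5,fy=5,interpolation=cv2.INTER_CUBIC))
E
```

```text
time_s: 12.95
position: [0.5599, 0.1504, 0.1474]
tcp_rot: [[0.006, 1.0, 0.002], [1.0, -0.006, -0.002], [-0.002, 0.002, -1.0]]
force: [0.3, 0.2, -0.2]
opening: 0.55
grasp_force: 0.0
time_s: 13.58
position: [0.5593, 0.2997, 0.1449]
tcp_rot: [[0.003, 1.0, -0.001], [1.0, -0.003, -0.002], [-0.002, -0.001, -1.0]]
force: [-0.1, 0.7, 0.1]
opening: 0.548
grasp_force: 0.0
[ 0.55802038 -0.07153411] -90.35063238072131 [np.float64(0.06946147655756636), np.float64(0.10628339370879618)] 0.08428411417305876
```

View pics/t8c.png

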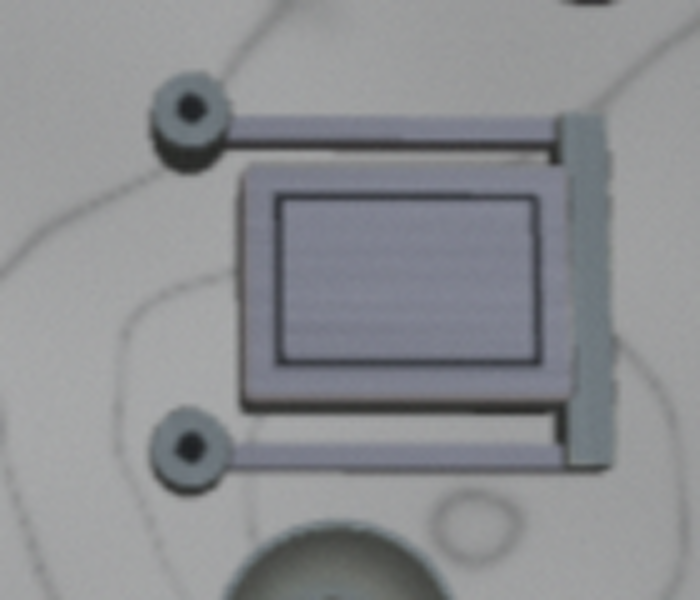

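The tub sits squarely against the stop bar at bay x ≈ 0.084, centred between the rails (crop rows 165–405). The arm is clear of everything, so I'll hand in.

```bash
python3 -c "
from h import *
print(workorder.hand_in())"
```

```text
the job is handed in; nothing more can be done
None
```

The tub went flat through the gap and now sits squarely against the stop bar (bay x about 84 mm, within about 2 mm of the centre line). The arm is clear, nothing else was seen to move, and the job is handed in, but the hand-in gave no verdict.

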